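# Switch off the locking supply toggle and unload the tested unit

### The job

The unit in the test fixture has passed: first switch its supply off at the large locking bat toggle on the sloping console, pulling the bat out to free it and bringing it over to the panel's front (low) edge so that it drops back into its lock. Only when it is off, lift the unit out of the nest and lay it flat, lid up, in the tray beside the unit that is already there. Do not shift the unit already there, nor the screwdriver, the pot and the flat tin that lie in front.

Things in the scene. Friction and masses are not known exactly. Their poses are not given: they have to be found in the camera images.
- console: grey steel supply console fixed on the bench, sloping panel on top; 200 mm wide (y), 180 mm deep (x), 45 mm high at its front edge (-x), 110 mm at its rear edge (+x). Origin: centre of its underside. Besides the large toggle the panel has knobs, binding posts and two tiny plain toggles, none over 25 mm above the panel. The large bat reaches 170 mm above the bench.
- toggle_pivot (a point): point on the hinge axis of the large locking bat toggle, 10 mm below the panel's face. Axes: x up the panel's slope (to the rear edge), y along the panel's width (the hinge axis), z square out of the panel (19.9 degrees from vertical, leaning to the front edge). Two steel gate posts, 23 mm above the panel, block a cross pin on the bat's foot: locked, the bat cannot be pushed over.
- bat_tip (a point): rounded end of the aluminium bat (the toggle's lever), 95 mm from the pivot when locked; point z points out along the bat. Round, club shaped: 10 mm thick at 40 mm from the pivot, 16 mm at 74, 17.6 mm at 84. It pulls out along its length up to 10 mm against a spring (4 N at first, 10 N at the stop); from 7 mm out it is free to swing; let go at either side, it springs back in and locks.
- toggle (a joint): angle of the bat, rad: 0 = on (leans 0.29 rad from toggle_pivot's z towards the panel's rear, high edge), 0.29 = square to the panel, 0.58 = off (leans 0.29 rad towards the front, low edge). A spring (0.5 N m per rad) drives it from the middle to the nearer side. Locked, it has about 0.06 rad of play.
- fixture: aluminium test fixture, fixed on the bench, base 190 x 125 mm (x, y), with a black nest. Nest floor 26 mm above the bench; four corner guides and an end stop rise 12 mm above the nest floor, about 2 mm clear of the unit; a contact block at the +x end, 54 mm above the bench. Origin: on the bench under the nest's centre.
- unit: the unit on test, in the nest: a plain aluminium box with a screwed lid, 110 x 52 x 38 mm (x, y, z), 0.25 to 0.5 kg, with a round connector 18 mm thick sticking out 13 mm at its +x end. Origin: centre of its underside; z up.
- tray: shallow black tray, fixed on the bench, 190 x 200 mm (x, y), wall 4 mm thick and 20 mm high, inner floor 4 mm above the bench. Origin: centre of its underside. The half on its -y side is free.
- passed_unit: another unit of the same make and size, already lying in the +y half of the tray. Origin: centre of its underside.
- screwdriver: screwdriver with red handle lying on the bench, 150 mm; origin under its middle.
- tip_pot: white pot on the bench in front, 64 mm across, 75 mm high; origin underside centre.
- tip_tin: flat round tin, 60 mm across, 23 mm high, steel, on the bench in front; origin underside centre.
There are look-alikes about, which are no part of the job. What is shaped like the unit but blue or yellow is not meant.

How it is judged:
On the way:
1. the bat is over on the off side and back in its lock (value of joint toggle above 0.5 rad and distance between bat_tip and toggle_pivot below 0.098 m), for 0.2 s.
At the end, for the whole second after the job is handed in: The bat leans to the panel's front edge (joint over 0.50 rad) and is back in its lock (tip within 98 mm of the pivot); the unit lies at rest, lid up, flat on the tray's inner floor (origin within the tray's outline and no more than 4 mm above its floor, tilt under 0.08 rad) (all of step 1 and x of unit in the frame of tray between -0.095 and 0.095 m and y of unit in the frame of tray between -0.1 and 0.1 m and z of unit in the frame of tray below 0.008 m and angle between unit's own z axis and vertical below 0.08 rad and linear speed of unit below 0.01 m/s); the robot touches nothing.
It fails at once if the unit is taken from its place (moved over 12 mm) while the toggle is not off (distance of unit from where it was at the start of the episode above 0.012 m and value of joint toggle below 0.45 rad).
It fails at once if the passed unit, the screwdriver, the pot or the tin is moved by more than 20 mm (distance of any of passed_unit, screwdriver, tip_pot, tip_tin from where it was at the start of the episode above 0.02 m).
It also fails if it takes over 61 s, if anything falls off the work surface, if the arm or the gripper's body presses on something with over 40 N, if the wrist force passes 120 N, or if a joint passes its speed limit or range.

### The arm

A 6-joint arm with a two-finger parallel gripper is mounted at the origin on the work surface. World frame = base frame: x ahead of the robot, y to its left, z up, the work surface at z = 0. Lengths are in m, angles in rad, forces in N, time in s.
With the tool pointing down it reaches from about 0.35 to 0.775 m from the base axis. Payload 5.5 kg.
Tool frame: the origin (TCP) lies where the fingers leave the gripper's body, on its centre line; the fingertips stand env.tip_reach ahead of it and the grasp point (between the pads) lies 54 mm ahead of it (env.tip_reach is the distance from the TCP to the fingertips, in m); z points along the fingers, y is the line along which they close (so a half turn about z gives the same grasp; the last joint's range is limited). The gripper opens to 85 mm and grips with 20 to 120 N. Pads are 22 mm wide; open, the fingers measure 114 mm over their backs; the gripper's body (76 mm by 85 mm) begins 54 mm behind the grasp point. The pads swing forward as they close: fully open they stand 13 mm farther back than shut.
Start: joints at [-1.353, 0.313, 0.046, 1.304, 0, 1.431], TCP at [0.201, -0.539, 0.304] pointing down, gripper open.
Joint ranges: [-2.76, 2.76], [-0.86, 1.69], [-1.03, 1.26], [-2.2, 2.34], [-1.47, 1.5], [-3.14, 3.14]. Speed limits (rad/s): [2.57, 2.57, 3.14, 3.14, 3.14, 3.14].

### API

Orientations are given as a unit quaternion [w, x, y, z].
In Python, from workcell import status, optics, hand_in, env gives the robot as it stands.
- The arm moves only by the shell command python3 -m handwheel 'ROWS' [FORCE]. ROWS is a JSON object whose one key "deltas" holds a list of rows, each a list of 5 numbers: the opening, from -1 (shut) to 1 (fully open), then the shift along the tool's x, y, z in units of 40 mm (1.0 is 40 mm), then the turn about the tool's z in units of 10 degrees (1.0 is 10 degrees). In form: {"deltas": [[jaw, x, y, z, roll], ...]}. A call has 1 to 20 rows; each row shifts and turns the commanded pose from where the row before left it, along the tool's axes as they then stand; what a row does not reach is not made up. A row lasts 1/8 s, in which the tool goes at most 62.5 mm and 10.7 degrees, less where a joint would pass 70% of its speed; a pose out of reach is approached as far as the arm can. A call is refused whole if a number of a shift passes 1 or a number of a turn 1, either way. A call with a gripper value outside its range is refused whole. The fingers move at their own pace and stop on an object; FORCE is the grip in N (left out, the last holds). Time passes only in rows, so rows that do not move let the fingers close. It gives the time, the measured TCP pose, the force, the opening and the grip force at its end, in the units of the state.
- status.get_state(): the state, without advancing time (a new reading comes with each control period).
- optics.read_camera(name): name is "scene" or "side" or "wrist"; returns a dict with "frame" (420x560x3 uint8, red, green, blue), "depth" (420x560 float32, m along the optical axis (not along the pixel's ray), 0 where there is no reading), "vfov" (degrees; the focal length in pixels is half the picture's height over the tangent of half this angle, whatever the lens; pixels are square), "cx", "cy" (the principal point, pixels), "origin" and "attitude" of the camera in the world. Camera axes: x right, y down, z forward; pixel columns grow to the right and rows downward; lengths in m; the calibration is good to about 2 mm. A picture is of the moment at which its call begins.
- hand_in(): hands the job in; it is judged then, once.
The state is a dict: "clock": time; "joint_pos": joint angles; "qvel": joint speeds; "tau": joint torques, N m; "tcp_pos": TCP position; "orientation": TCP orientation; "wrist_force": force on the tool from outside, world axes, zero at the start; "ft_torque": the same for the moment, N m; "finger_gap": finger opening in m; "grip_force": force on a finger pad.
Only numpy, scipy, OpenCV 4.12 (cv2) and the standard library are available. Lean on these libraries where they do the work, as an engineer would, in place of code of your own. Each camera call takes 0.05 s, during which the arm holds its last target. There are 200 camera calls.

## Working session

There is one attempt and no reset: what is moved stays moved. The work goes in short steps, Python scripts to look and compute and a shell command to move; the robot and the scene stay as the last step left them, time stands still between calls to the robot, and variables do not carry over. Pictures are saved under pics/ and viewed, at most 10 in all, crops included, and the job is handed in when it is done.

```bash
ls; mkdir -p pics; cat > h.py <<'E'
import numpy as np, cv2
from scipy.spatial.transform import Rotation as R
from workcell import status, optics, env
def q2R(q): q=np.asarray(q,float); return R.from_quat([q[1],q[2],q[3],q[0]]).as_matrix()
def cam(name):
    c=optics.read_camera(name); a=np.asarray(c['attitude'],float)
    Rm=a if a.shape==(3,3) else q2R(a)
    f=210/np.tan(np.radians(c['vfov'])/2)
    v,u=np.mgrid[0:420,0:560]; d=c['depth']
    P=np.stack([(u-c['cx'])/f*d,(v-c['cy'])/f*d,d],-1)@Rm.T+np.asarray(c['origin'])
    P[d==0]=np.nan
    return c,P,Rm,f
def save(name,c): cv2.imwrite(name,c['frame'][...,::-1])
E
python3 - <<'E'
from h import *
print(status.get_state(),env.tip_reach)
for n in ['scene','side','wrist']:
    c,P,Rm,f=cam(n); save(f'pics/{n}0.png',c); np.savez(f'{n}0.npz',P=P,f=c['frame'],d=c['depth'])
    print(n,c['origin'],c['attitude'],c['vfov'],c['cx'],c['cy'],(c['depth']==0).mean())
E
```

```text
pics
{'clock': 0.0, 'joint_pos': array([-1.35257188e+00,  3.14001353e-01,  4.49721051e-02,  1.30362107e+00,
       -2.14786559e-05,  1.43121810e+00]), 'qvel': array([-0.00106231,  0.00060311, -0.00013591,  0.00110117,  0.00201968,
       -0.00128452]), 'tau': array([-4.09702898e-04, -4.80630577e+01,  2.98532867e+01,  1.94398232e-02,
       -1.63100608e-04,  4.94514680e-06]), 'tcp_pos': array([ 0.20128733, -0.53819971,  0.30300541]), 'orientation': array([-9.25857939e-04,  9.84039367e-01,  1.77948488e-01, -4.71740224e-05]), 'wrist_force': array([-0.44072335,  0.32325489,  0.42149217]), 'ft_torque': array([0.00113475, 0.0077279 , 0.03811883]), 'grip_force': 0.0, 'finger_gap': 0.08511665488052891} 0.0726
scene [ 1.02785987 -0.44974071  1.32868264] [-0.25915266  0.87715391  0.38553307 -0.12167646] 45.031567476402266 285.68699224940474 208.16989594498483 0.0038945578231292517
side [0.36553223 1.06545545 1.00438581] [ 0.02177292 -0.04004016  0.911155   -0.40953546] 45.79242592175732 278.89823754970917 204.88085747322316 0.003966836734693877
wrist [ 0.27916218 -0.50866924  0.37278321] [ 0.13434236  0.8103108  -0.56254182 -0.09431462] 71.0321254972852 282.2444857686415 207.92273936484762 0.004056122448979592
```

View pics/scene0.png

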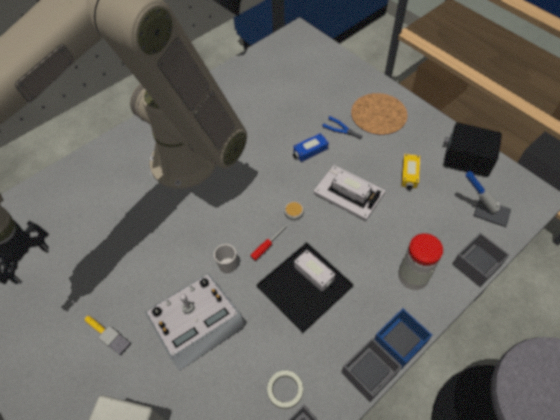

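View pics/side0.png

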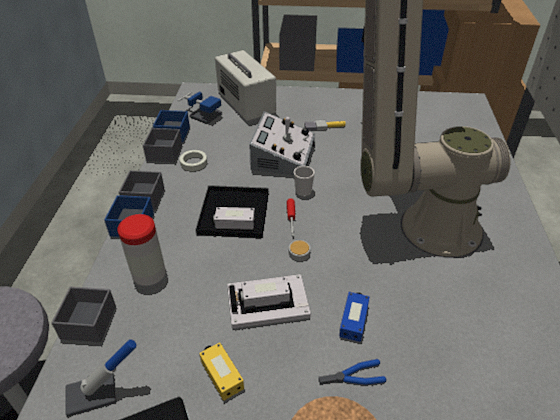

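Scene view: console at about (195,320) with its bat at (187,303), pot (226,257), screwdriver (268,243), tin (294,210), tray (305,285) with the passed unit (314,268), and fixture (350,190) with the unit (352,185). The side view agrees: bat at (289,128), tray (233,212), unit (266,292).

```bash
cat > m.py <<'E'
from h import *
S={n:np.load(n+'0.npz') for n in ['scene','side']}
def rect(p): 
    r=cv2.minAreaRect((p[:,:2]*1000).astype(np.float32)); return np.round(cv2.boxPoints(r)).tolist(),np.round(r[0],1),np.round(r[1],1)
def pts(n,box,zr):
    P=S[n]['P'];F=S[n]['f'].astype(int); u0,v0,u1,v1=box
    p=P[v0:v1,u0:u1].reshape(-1,3);c=F[v0:v1,u0:u1].reshape(-1,3)
    m=np.isfinite(p[:,0])&(p[:,2]>zr[0])&(p[:,2]<zr[1]); return p[m],c[m]
for n,B in dict(scene=dict(con=(135,265,255,375),tray=(250,235,360,335),fix=(305,155,395,225),tin=(280,195,310,222),pot=(210,240,242,275)),
                side=dict(con=(235,100,325,185),tray=(190,180,275,245),fix=(220,265,320,335),tin=(285,235,315,265),pot=(290,160,318,200))).items():
    print('==',n)
    for k,zr in dict(con=(.035,.2),tray=(.0155,.024),fix=(.0135,.2),tin=(.012,.03),pot=(.06,.085)).items():
        p,c=pts(n,B[k],zr); print(k,len(p),rect(p))
    p,c=pts(n,B['tray'],(.035,.05)); print('passed',len(p),np.median(p[:,2]),rect(p))
    p,c=pts(n,B['fix'],(.058,.07)); print('unit top',len(p),np.median(p[:,2]),rect(p))
    p,c=pts(n,B['fix'],(.046,.057)); print('contact block',len(p),p.mean(0))
    p,c=pts(n,B['con'],(.04,.115))
    # panel plane, robust
    w=np.ones(len(p),bool)
    for i in range(15):
        A=np.c_[p[w,:2],np.ones(w.sum())];s=np.linalg.lstsq(A,p[w,2],rcond=None)[0]
        r=p[:,2]-p[:,:2]@s[:2]-s[2]; w=np.abs(r)<max(.003,.02*.7**i)
    print('plane',s,'slope deg',np.degrees(np.arctan(np.hypot(*s[:2]))),'uphill yaw',np.degrees(np.arctan2(s[1],s[0])),w.sum(),rect(p[w]))
    nn=np.array([-s[0],-s[1],1]);nn/=np.linalg.norm(nn)
    p,c=pts(n,B['con'],(.05,.2)); h=(p[:,2]-p[:,:2]@s[:2]-s[2])*nn[2]
    q=p[(h>.029)&(h<.1)]; print('bat',len(q),q.max(0))
    for z in np.arange(.1,.175,.01):
        t=q[np.abs(q[:,2]-z)<.005]
        if len(t): print(round(z,3),len(t),t.mean(0).round(4),np.ptp(t,axis=0).round(3))
E
python3 m.py
```

```text
== scene
con 5102 ([[376.0, -399.0], [561.0, -422.0], [594.0, -153.0], [409.0, -130.0]], array([ 484.9, -276.3]), array([270.9, 186.4]))
tray 574 ([[421.0, 80.0], [423.0, -121.0], [702.0, -118.0], [700.0, 83.0]], array([561.4, -18.7]), array([279. , 201.2]))
fix 2043 ([[266.0, 321.0], [299.0, 192.0], [577.0, 264.0], [544.0, 393.0]], array([421.8, 292.7]), array([287., 133.]))
tin 266 ([[360.0, 127.0], [404.0, 86.0], [442.0, 127.0], [398.0, 168.0]], array([401.1, 127.2]), array([55.6, 60. ]))
pot 176 ([[360.0, -136.0], [405.0, -182.0], [449.0, -139.0], [404.0, -93.0]], array([ 404.4, -137.7]), array([61.4, 64.9]))
passed 663 0.04143895928284058 ([[537.0, 53.0], [540.0, -1.0], [654.0, 4.0], [651.0, 59.0]], array([595.3,  28.8]), array([114.2,  54.5]))
unit top 493 0.06289114336559654 ([[412.0, 321.0], [426.0, 263.0], [561.0, 297.0], [546.0, 354.0]], array([486.5, 308.8]), array([138.7,  59.3]))
contact block 193 [0.51882632 0.30716825 0.05182285]
plane [ 0.36286454 -0.04739132 -0.11031148] slope deg 20.099906478335186 uphill yaw -7.440904374408931 3000 ([[378.0, -399.0], [559.0, -422.0
[... 1341 characters left out ...]
[139.4,  54.9]))
contact block 312 [0.51114927 0.33211667 0.05229461]
plane [ 0.29670562  0.02856925 -0.05704505] slope deg 16.598154916970852 uphill yaw 5.499952340173821 704 ([[379.0, -101.0], [383.0, -413.0], [588.0, -410.0], [583.0, -98.0]], array([ 483.3, -255.4]), array([204.6, 311.7]))
bat 64 [ 0.47691939 -0.2942735   0.16068595]
0.1 1 [ 0.4705 -0.3094  0.1046] [0. 0. 0.]
0.11 4 [ 0.4742 -0.3049  0.1112] [0.007 0.003 0.006]
0.12 9 [ 0.4718 -0.3032  0.1192] [0.01  0.008 0.009]
0.13 12 [ 0.4711 -0.3024  0.1301] [0.01 0.01 0.01]
0.14 13 [ 0.4706 -0.3034  0.1407] [0.013 0.013 0.007]
0.15 13 [ 0.4698 -0.3019  0.1514] [0.013 0.021 0.009]
0.16 12 [ 0.4709 -0.305   0.1578] [0.013 0.021 0.005]
```

```bash
python3 -c "
import cv2
a=cv2.imread('pics/scene0.png')[265:375,135:255];b=cv2.imread('pics/side0.png')[95:185,235:330]
a=cv2.resize(a,(440,400),interpolation=2);b=cv2.resize(b,(360,400),interpolation=2)
cv2.imwrite('pics/crop.png',cv2.hconcat([a,b]))"
```

```text
(no output)
```

View pics/crop.png

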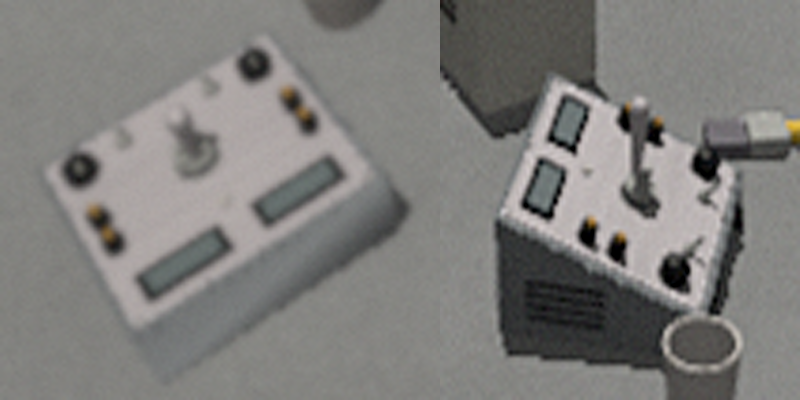

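Crop shows the bat upright and leaning slightly (left about (180,130), right (637,140)). Its centre comes out at x≈0.469, y≈-0.306. The plane slope of 20.1° fits the given 19.9°, and the console yaw is about -7.2°.

```bash
cat > go.py <<'E'
import sys; from h import *
def go(x,y,z,yaw=None):
    s=status.get_state(); Rm=q2R(s['orientation']); cy=np.degrees(np.arctan2(Rm[1,0],Rm[0,0]))
    d=np.array([x,y,z])-s['tcp_pos']
    if yaw is not None:
        r=(cy-yaw+90)%180-90; print('roll units',round(r/10,2)); Rm=Rm@R.from_euler('z',r,degrees=True).as_matrix()
    print('t',s['clock'],'tcp',s['tcp_pos'].round(4),'yaw',round(cy,2),'shift units',(Rm.T@d/.04).round(2),'gap',round(s['finger_gap'],4),'F',s['wrist_force'].round(1),'j',s['joint_pos'].round(2))
if __name__=='__main__': go(*map(float,sys.argv[1:]))
E
python3 -m handwheel '{"deltas":[[1,0,0,0,0.92],[1,0,0,0,0.92],[1,0,0,0,0.93],[1,0,0,0,0]]}' ; python3 go.py .469 -.3065 .206 -7.2
```

```text
clock: 0.65
tcp_pos: [0.2014, -0.5385, 0.3036]
orientation: [-0.0, 0.998, -0.062, -0.0]
wrist_force: [-0.1, 0.9, 0.2]
finger_gap: 0.0852
grip_force: 0.0
roll units 0.01
t 0.65 tcp [ 0.2014 -0.5385  0.3036] yaw -7.1 shift units [ 5.91 -6.59  2.44] gap 0.0852 F [-0.1  0.9  0.2] j [-1.35  0.31  0.05  1.3   0.    1.91]
```

```bash
python3 -m handwheel '{"deltas":[[1,0.5,-0.6,0,0],[1,0.74,-0.82,0,0],[1,0.74,-0.82,0,0],[1,0.74,-0.82,0,0],[1,0.74,-0.82,0,0],[1,0.74,-0.82,0,0],[1,0.74,-0.82,0,0],[1,0.6,-0.7,0,0],[1,0.37,-0.43,0,0],[1,0,0,0,0],[1,0,0,0,0]]}' >/dev/null; python3 go.py .469 -.3065 .206 -7.2
python3 - <<'E'
from h import *
c,P,Rm,f=cam('wrist'); save('pics/w1.png',c)
m=(P[...,2]>.135)&(P[...,2]<.175)&(P[...,0]>.40)&(P[...,0]<.54)&(P[...,1]>-.38)&(P[...,1]<-.24)
v,u=np.nonzero(m); p=P[m]; print(len(p))
if len(p): print(u.mean(),v.mean(),p.mean(0),p.min(0),p.max(0))
E
```

```text
roll units 0.01
t 2.025 tcp [ 0.4689 -0.3046  0.3038] yaw -7.12 shift units [0.01 0.05 2.44] gap 0.0855 F [-0.5  0.1  0.1] j [-0.72  0.28  0.    1.29 -0.    2.55]
431
285.8816705336427 213.49651972157773 [ 0.47144528 -0.307379    0.15300285] [ 0.46107053 -0.31543418  0.13530282] [ 0.4772656  -0.29916816  0.15972391]
```

View pics/w1.png

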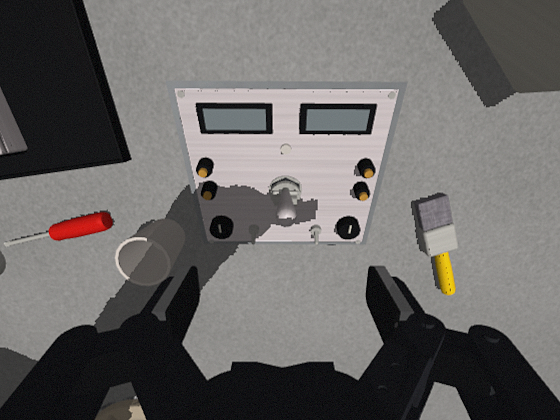

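Wrist view: bat at (286,200), centred between the fingers. Its top is at z≈0.161, which agrees with a pivot at about 0.066 plus 95 mm. I'll grip about 78 mm from the pivot (TCP z 0.198).

```bash
python3 -m handwheel '{"deltas":[[1,0,0.06,0.5,0],[1,0,0,0.8,0],[1,0,0,0.8,0],[1,0,0,0.55,0],[1,0,0,0,0],[-1,0,0,0,0],[-1,0,0,0,0],[-1,0,0,0,0],[-1,0,0,0,0],[-1,0,0,0,0],[-1,0,0,0,0],[-1,0,0,0,0],[-1,0,0,0,0]]}' 80; python3 go.py .469 -.307 .198 -7.2
```

```text
clock: 3.7
tcp_pos: [0.4693, -0.3072, 0.1988]
orientation: [0.001, 0.998, -0.063, 0.001]
wrist_force: [-0.6, -1.5, 5.0]
finger_gap: 0.0143
grip_force: 78.1
roll units -0.0
t 3.7 tcp [ 0.4693 -0.3072  0.1988] yaw -7.2 shift units [-0.01 -0.    0.02] gap 0.0143 F [-0.6 -1.5  5. ] j [-0.72  0.34 -0.18  1.05 -0.    2.54]
```

```bash
python3 -m handwheel '{"deltas":[[-1,0,0,-0.06,0],[-1,-0.01,0,-0.08,0],[-1,0,0,-0.08,0],[-1,0,0,0,0],[-1,0,0,0,0]]}'; python3 go.py .469 -.307 .198 -7.2
```

```text
clock: 4.32
tcp_pos: [0.4684, -0.3067, 0.2062]
orientation: [-0.0, 0.998, -0.063, -0.0]
wrist_force: [1.7, -4.2, -8.5]
finger_gap: 0.014
grip_force: 78.0
roll units -0.0
t 4.325 tcp [ 0.4684 -0.3067  0.2062] yaw -7.21 shift units [0.02 0.01 0.21] gap 0.014 F [ 1.7 -4.2 -8.5] j [-0.72  0.33 -0.17  1.07 -0.    2.54]
```

```bash
python3 -m handwheel '{"deltas":[[-1,0,0,-0.04,0],[-1,0,0,0,0],[-1,-0.11,0,0.01,0],[-1,-0.12,0,0.016,0],[-1,-0.12,0,0.025,0],[-1,-0.11,0,0.03,0],[-1,-0.11,0,0.04,0],[-1,-0.11,0,0.043,0],[-1,0,0,0,0]]}'; python3 go.py .469 -.307 .198 -7.2
```

```text
clock: 5.45
tcp_pos: [0.443, -0.3033, 0.2026]
orientation: [0.0, 0.998, -0.062, 0.002]
wrist_force: [5.8, -2.7, -8.4]
finger_gap: 0.0142
grip_force: 78.3
roll units 0.0
t 5.45 tcp [ 0.443  -0.3033  0.2026] yaw -7.16 shift units [0.66 0.01 0.12] gap 0.0142 F [ 5.8 -2.7 -8.4] j [-0.75  0.29 -0.24  1.04  0.    2.52]
```

```bash
python3 -m handwheel '{"deltas":[[-1,-0.1,0,0.045,0],[-1,-0.1,0,0.048,0],[-1,-0.1,0,0.055,0],[-1,-0.09,0,0.06,0],[-1,-0.02,0,0.015,0],[-1,0,0,0,0],[-1,0,0,0,0]]}'; python3 go.py .469 -.307 .198 -7.2
python3 - <<'E'
from h import *
c,P,Rm,f=cam('side'); cv2.imwrite('pics/s2.png',cv2.resize(c['frame'][70:190,210:350,::-1],(700,600),interpolation=2))
E
```

```text
clock: 6.32
tcp_pos: [0.4272, -0.3016, 0.1942]
orientation: [0.0, 0.998, -0.062, 0.003]
wrist_force: [5.7, -2.7, -5.9]
finger_gap: 0.0146
grip_force: 78.3
roll units 0.0
t 6.325 tcp [ 0.4272 -0.3016  0.1942] yaw -7.15 shift units [ 1.05  0.   -0.09] gap 0.0146 F [ 5.7 -2.7 -5.9] j [-0.77  0.27 -0.29  1.01  0.    2.5 ]
```

View pics/s2.png

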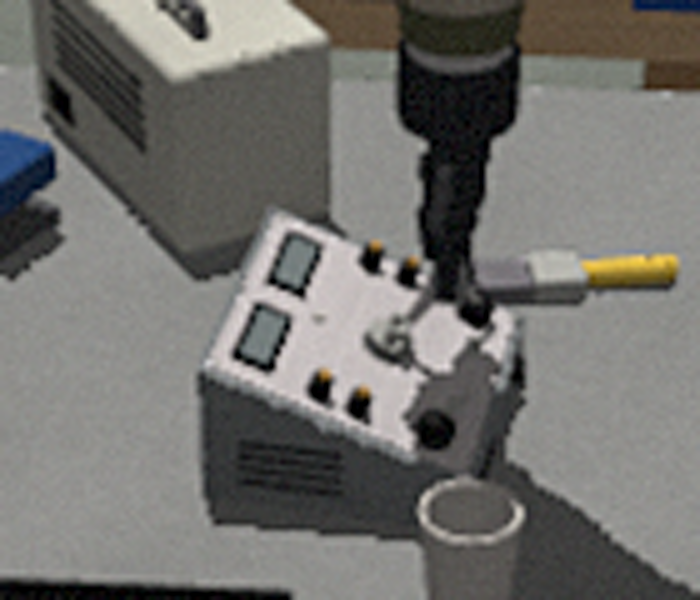

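The bat (around (405,320) to (440,290)) now leans to the front edge, held in the fingers. Next I'll ease it in along its axis, then release.

```bash
python3 -m handwheel '{"deltas":[[-1,0.03,0,0.05,0],[-1,0.04,0,0.06,0],[-1,0.03,0,0.04,0],[-1,0,0,0,0],[-0.2,0,0,0,0],[1,0,0,0,0],[1,0,0,0,0],[1,0,0,0,0],[1,0,0,0,0],[1,0,0,-0.7,0],[1,0,0,-1,0],[1,0,0,-1,0],[1,0,0,-0.6,0],[1,0,0,0,0]]}'; python3 - <<'E'
from h import *
for n in ['scene','side','wrist']:
    c,P,Rm,f=cam(n)
    h=(P[...,2]-(.3629*P[...,0]-.0474*P[...,1]-.1103))*.94
    m=(h>.029)&(h<.1)&(P[...,2]<.17)&(abs(P[...,0]-.46)<.08)&(abs(P[...,1]+.3)<.06)
    p=P[m]; print(n,len(p))
    for z in np.arange(.1,.165,.01):
        t=p[abs(p[:,2]-z)<.005]
        if len(t): print(round(z,2),len(t),t.mean(0).round(4))
    if n=='wrist': save('pics/w3.png',c)
E
```

```text
clock: 8.12
tcp_pos: [0.43, -0.3024, 0.3208]
orientation: [0.001, 0.998, -0.063, 0.002]
wrist_force: [-0.1, -0.2, -1.1]
finger_gap: 0.0855
grip_force: 0.0
scene 109
0.1 15 [ 0.4499 -0.3074  0.1028]
0.11 12 [ 0.4445 -0.308   0.1104]
0.12 25 [ 0.4397 -0.3057  0.1196]
0.13 29 [ 0.4314 -0.3049  0.1306]
0.14 28 [ 0.4242 -0.3042  0.1399]
side 66
0.1 8 [ 0.4511 -0.303   0.1021]
0.11 8 [ 0.4453 -0.2995  0.1104]
0.12 13 [ 0.4392 -0.2987  0.1191]
0.13 17 [ 0.4326 -0.297   0.1301]
0.14 20 [ 0.4263 -0.2982  0.1401]
wrist 716
0.1 46 [ 0.451  -0.3046  0.1025]
0.11 103 [ 0.4462 -0.3044  0.1103]
0.12 133 [ 0.44   -0.3031  0.1204]
0.13 161 [ 0.4336 -0.3025  0.1305]
0.14 273 [ 0.4255 -0.3015  0.1395]
```

View pics/w3.png

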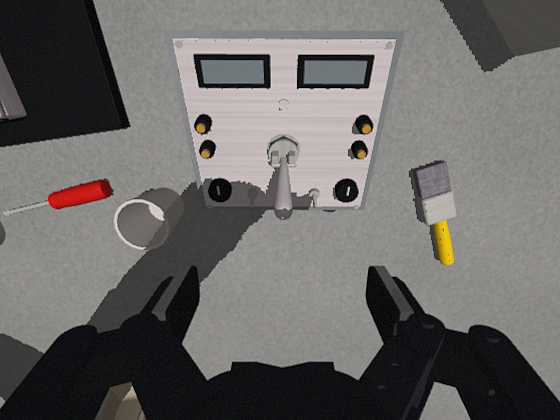

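```bash
python3 - <<'E'
from h import *
def meas(P,tag):
    h=(P[...,2]-(.3629*P[...,0]-.0474*P[...,1]-.1103))*.94
    m=(h>.029)&(h<.1)&(P[...,2]<.175)&(abs(P[...,0]-.46)<.08)&(abs(P[...,1]+.3)<.06)
    p=P[m]; hh=h[m]; c=p.mean(0); d=np.linalg.svd(p-c)[2][0]; d*=np.sign(d[2])
    n=np.array([-.3629,.0474,1])*.94; a=(p-c)@d
    k=(-.010-np.median(hh-a*(n@d)))/(n@d)
    print(tag,'tilt',np.degrees(np.arctan2(-d[0],d[2])).round(1),'length pivot-tip',round(np.percentile(a,99)-k,4),'pivot',(c+k*d).round(4))
meas(np.load('scene0.npz')['P'],'on scene');meas(np.load('side0.npz')['P'],'on side')
for n in ['scene','side','wrist']: meas(cam(n)[1],'now '+n)
E
python3 go.py .49 .309 .32 13.8
```

```text
on scene tilt 6.8 length pivot-tip 0.0945 pivot [ 0.48   -0.3136  0.0683]
on side tilt 3.2 length pivot-tip 0.0945 pivot [ 0.4751 -0.3029  0.0658]
now scene tilt 33.6 length pivot-tip 0.0954 pivot [ 0.4742 -0.3118  0.0659]
now side tilt 35.8 length pivot-tip 0.0943 pivot [ 0.4778 -0.3019  0.0667]
now wrist tilt 36.0 length pivot-tip 0.0948 pivot [ 0.4783 -0.3082  0.0671]
roll units -2.1
t 8.425 tcp [ 0.4288 -0.3013  0.3174] yaw -7.2 shift units [  5.12 -14.45  -0.04] gap 0.0854 F [-0.4  0.3  0.4] j [-0.77  0.21 -0.06  1.31 -0.    2.5 ]
```

The bat measures about 95 mm pivot to tip at a tilt of 34–36°, so it is off and locked. Next is the unit. Joint 6 needs a half-turn grasp, so roll about -20 units.

```bash
python3 -m handwheel '{"deltas":[[1,0,0,0,-1],[1,0,0,0,-1],[1,0,0,0,-1],[1,0,0,0,-1],[1,0,0,0,-1],[1,0,0,0,-1],[1,0,0,0,-1],[1,0,0,0,-1],[1,0,0,0,-1],[1,0,0,0,-1],[1,0,0,0,-1],[1,0,0,0,-1],[1,0,0,0,-1],[1,0,0,0,-1],[1,0,0,0,-1],[1,0,0,0,-1],[1,0,0,0,-1],[1,0,0,0,-1],[1,0,0,0,-1],[1,0,0,0,-1]]}'>/dev/null; python3 -m handwheel '{"deltas":[[1,0,0,0,-1],[1,0,0,0,-0.12],[1,0,0,0,0]]}'; python3 go.py .47 .308 .30 13.9
```

```text
clock: 11.3
tcp_pos: [0.4291, -0.3016, 0.3184]
orientation: [-0.0, -0.207, 0.978, 0.0]
wrist_force: [0.6, 0.7, 1.2]
finger_gap: 0.0856
grip_force: 0.0
roll units 1.0
t 11.3 tcp [ 0.4291 -0.3016  0.3184] yaw -156.14 shift units [-4.65 14.55  0.47] gap 0.0856 F [0.6 0.7 1.2] j [-0.77  0.21 -0.05  1.31 -0.   -1.18]
```

```bash
python3 -m handwheel '{"deltas":[[1,0,0,0,1],[1,-0.15,0.47,0,0],[1,-0.3,0.94,0,0],[1,-0.3,0.94,0,0],[1,-0.3,0.94,0,0],[1,-0.3,0.94,0,0],[1,-0.3,0.94,0,0],[1,-0.3,0.94,0,0],[1,-0.3,0.94,0,0],[1,-0.3,0.94,0,0],[1,-0.3,0.94,0,0],[1,-0.3,0.94,0,0],[1,-0.3,0.94,0,0],[1,-0.3,0.94,0,0],[1,-0.3,0.94,0,0],[1,-0.3,0.94,0,0],[1,-0.3,0.92,0,0],[1,0,0,0,0],[1,0,0,0,0]]}'>/dev/null; python3 go.py .47 .308 .30 13.9
cat > u.py <<'E'
from h import *
for n in ['wrist','scene','side']:
    c,P,Rm,f=cam(n)
    if n=='wrist': save('pics/w4.png',c); np.savez('w4.npz',P=P,f=c['frame'],o=c['origin'],R=Rm,ff=f,cc=[c['cx'],c['cy']])
    m=(P[...,2]>.058)&(P[...,2]<.072)&(P[...,0]>.36)&(P[...,0]<.6)&(P[...,1]>.2)&(P[...,1]<.42)
    k,l,st,ce=cv2.connectedComponentsWithStats(m.astype(np.uint8))
    if k<2: continue
    i=1+np.argmax(st[1:,4]); p=P[l==i]; r=cv2.minAreaRect((p[:,:2]*1000).astype(np.float32))
    print(n,st[i],np.median(p[:,2]),r)
E
python3 u.py
```

```text
roll units 0.02
t 13.675 tcp [0.468  0.308  0.3186] yaw -165.91 shift units [-0.05 -0.01  0.47] gap 0.0857 F [ 0.3  0.2 -0.7] j [ 0.44  0.28  0.04  1.33 -0.    0.19]
wrist [ 259  141   48   93 4197] 0.06363125910155426 ((472.9231872558594, 310.15789794921875), (109.26677703857422, 52.01237106323242), 14.174736976623535)
scene [333 171  39  28 503] 0.06327127363625351 ((473.9837341308594, 307.01190185546875), (113.1023941040039, 57.11431884765625), 14.246332168579102)
side [241 277  48  24 827] 0.06449953579255885 ((475.2954406738281, 309.1194763183594), (111.0847396850586, 56.94108963012695), 15.583873748779297)
```

View pics/w4.png

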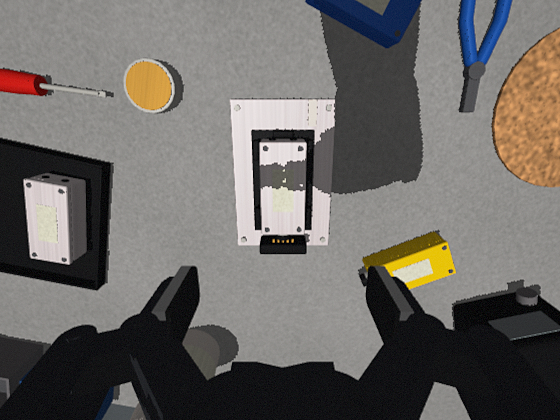

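Wrist view: unit at (283,190), measured as 109×52 mm with its top at 0.0636, centre (0.473, 0.3095) and yaw 14.2°. The sizes match. I'll descend and grip.

```bash
python3 -m handwheel '{"deltas":[[1,-0.13,-0.02,0.5,0],[1,0,0,1,0],[1,0,0,1,0],[1,0,0,0.5,0],[1,0,0,0,0],[1,0,0,0,0]]}'>/dev/null; python3 go.py .473 .3095 .108 14.2
```

```text
roll units -0.02
t 14.575 tcp [0.4748 0.3082 0.2   ] yaw -166.04 shift units [0.04 0.04 2.3 ] gap 0.0856 F [ 0.6 -0.2  0.5] j [ 0.43  0.35 -0.17  1.06 -0.    0.19]
```

```bash
python3 -m handwheel '{"deltas":[[1,0.04,0.03,0.8,0],[1,0,0,0.7,0],[1,0,0,0.5,0],[1,0,0,0.3,0],[1,0,0,0,0],[1,0,0,0,0]]}'; python3 go.py .473 .3095 .108 14.2
```

```text
clock: 15.32
tcp_pos: [0.4731, 0.3096, 0.108]
orientation: [0.001, -0.122, 0.993, 0.0]
wrist_force: [-0.3, 0.3, 0.0]
finger_gap: 0.0855
grip_force: 0.0
roll units -0.02
t 15.325 tcp [0.4731 0.3096 0.108 ] yaw -166.0 shift units [ 0. -0. -0.] gap 0.0855 F [-0.3  0.3  0. ] j [ 0.44  0.43 -0.29  0.85 -0.    0.19]
```

```bash
python3 -m handwheel '{"deltas":[[-1,0,0,0,0],[-1,0,0,0,0],[-1,0,0,0,0],[-1,0,0,0,0],[-1,0,0,0,0],[-1,0,0,0,0],[-1,0,0,0,0]]}' 60; python3 -m handwheel '{"deltas":[[-1,0,0,-0.1,0],[-1,0,0,-0.2,0],[-1,0,0,-0.4,0],[-1,0,0,-0.5,0],[-1,0,0,-0.7,0],[-1,0,0,-0.6,0],[-1,0,0,-0.3,0],[-1,0,0,0,0],[-1,0,0,0,0]]}'; python3 - <<'E'
from h import *
# tray outline from wrist-free cams, rim heights & dark mask
for n in ['scene','side']:
    c,P,Rm,f=cam(n); g=c['frame'].max(-1)
    m=(g<45)&(P[...,0]>.4)&(P[...,0]<.75)&(P[...,1]>-.18)&(P[...,1]<.14)&(P[...,2]<.03)
    m=cv2.morphologyEx(m.astype(np.uint8),cv2.MORPH_OPEN,np.ones((3,3)))
    k,l,st,ce=cv2.connectedComponentsWithStats(m); i=1+np.argmax(st[1:,4]); p=P[l==i]; print(n,len(p),cv2.minAreaRect((p[:,:2]*1000).astype(np.float32)))
    m=(P[...,2]>.055)&(P[...,0]>.36)&(P[...,0]<.6)&(P[...,1]>.2)&(P[...,1]<.42)&(P[...,2]<.2)
    if n=='scene': cv2.imwrite('pics/s5.png',cv2.resize(c['frame'][120:340,220:420,::-1],(545,600)))
E
python3 go.py .607 -.06 .2 0
```

```text
clock: 16.2
tcp_pos: [0.4728, 0.3095, 0.1077]
orientation: [0.001, -0.122, 0.993, 0.0]
wrist_force: [-0.3, 0.3, 5.6]
finger_gap: 0.0509
grip_force: 65.1
clock: 17.32
tcp_pos: [0.4718, 0.309, 0.2178]
orientation: [-0.001, -0.122, 0.993, -0.0]
wrist_force: [0.7, 0.1, -3.8]
finger_gap: 0.0509
grip_force: 64.0
scene 3019 ((605.05712890625, -18.796173095703125), (189.69058227539062, 199.46568298339844), 0.8591800928115845)
side 1507 ((618.386962890625, -14.001960754394531), (166.1298828125, 211.18197631835938), 1.693266749382019)
roll units 1.4
t 17.425 tcp [0.4717 0.309  0.2176] yaw -166.0 shift units [-3.38 -9.22  0.44] gap 0.0511 F [-0.4 -0.3 -4.3] j [ 0.44  0.33 -0.14  1.1  -0.    0.19]
```

View pics/s5.png

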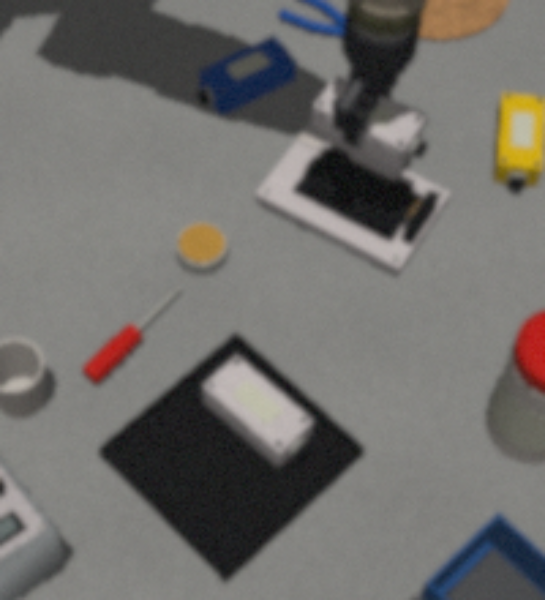

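Scene crop: unit held level above the nest at about (370,130), tray centre at about (605,-18) mm, free half clear. Target is (0.600, -0.056).

```bash
python3 -m handwheel '{"deltas":[[-1,0,0,0,0.6],[-1,0,0,0,0.7],[-1,0,0,0,0],[-1,-0.15,0.47,0,0],[-1,0,0,0,0]]}' >/dev/null; python3 go.py .60 -.056 .2 1
```

```text
roll units 0.02
t 18.05 tcp [0.4782 0.3288 0.2183] yaw -178.83 shift units [-2.88 -9.67  0.46] gap 0.0509 F [-0.3 -1.1 -3.2] j [ 0.46  0.36 -0.1   1.11 -0.    0.44]
```

```bash
python3 -m handwheel '{"deltas":[[-1,-0.14,-0.4,0,0],[-1,-0.22,-0.8,0,0],[-1,-0.27,-0.9,0,0],[-1,-0.27,-0.9,0,0],[-1,-0.27,-0.9,0,0],[-1,-0.27,-0.9,0,0],[-1,-0.27,-0.9,0,0],[-1,-0.27,-0.9,0,0],[-1,-0.27,-0.9,0,0],[-1,-0.27,-0.9,0,0],[-1,-0.22,-0.77,0,0],[-1,-0.14,-0.5,0,0],[-1,0,0,0,0],[-1,0,0,0,0]]}' >/dev/null; python3 go.py .60 -.056 .12 1
python3 - <<'E'
from h import *
c,P,Rm,f=cam('wrist')
x,y,z=P[...,0],P[...,1],P[...,2]
def bb(m,t):
    k,l,st,ce=cv2.connectedComponentsWithStats(m.astype(np.uint8)); i=1+np.argmax(st[1:,4]); p=P[l==i]; print(t,len(p),np.median(p[:,2]),cv2.minAreaRect((p[:,:2]*1000).astype(np.float32)))
bb((z>.036)&(z<.05)&(x>.5)&(x<.7)&(y>-.03)&(y<.1),'passed')
c,P,Rm,f=cam('scene'); x,y,z=P[...,0],P[...,1],P[...,2]
bb((z>.036)&(z<.05)&(x>.5)&(x<.7)&(y>-.03)&(y<.1),'passed')
bb((z>.10)&(z<.19)&(x>.5)&(x<.7)&(y>-.15)&(y<.05),'held')
E
```

```text
roll units 0.0
t 19.8 tcp [ 0.5993 -0.0562  0.2186] yaw -178.98 shift units [-0.02  0.    2.47] gap 0.0508 F [ 0.7  0.3 -4. ] j [-0.23  0.4  -0.04  1.13  0.   -0.24]
passed 7049 0.0416700783235979 ((594.4696655273438, 32.005218505859375), (110.03145599365234, 52.09339141845703), 2.6984686851501465)
passed 455 0.041591055780548336 ((599.3482055664062, 30.27004623413086), (99.49365234375, 51.77627182006836), 1.1304845809936523)
held 651 0.17331672093518313 ((631.2999877929688, -57.43906021118164), (75.01312255859375, 72.11721801757812), 8.286650657653809)
```

```bash
python3 -m handwheel '{"deltas":[[-1,0,0,0.5,0],[-1,0,0,0.8,0],[-1,0,0,0.8,0],[-1,0,0,0.6,0],[-1,0,0,0.3,0],[-1,0,0,0.15,0],[-1,0,0,0,0],[-1,0,0,0,0]]}' >/dev/null; python3 go.py .60 -.056 .086 1
```

```text
roll units 0.0
t 20.9 tcp [ 0.6007 -0.0567  0.0939] yaw -178.99 shift units [0.02 0.02 0.2 ] gap 0.0511 F [ 0.9 -0.7 -3.1] j [-0.23  0.5  -0.21  0.86 -0.   -0.24]
```

```bash
python3 -m handwheel '{"deltas":[[-1,0,0,0.07,0],[-1,0,0,0.06,0],[-1,0,0,0.05,0],[-1,0,0,0.01,0],[-1,0,0,0,0],[-1,0,0,0,0]]}' >/dev/null; python3 go.py .60 -.056 .086 1
```

```text
roll units -0.0
t 21.65 tcp [ 0.5999 -0.0566  0.0857] yaw -179.0 shift units [-0.    0.02 -0.01] gap 0.0509 F [-3.7 -0.4  5.3] j [-0.23  0.51 -0.22  0.84 -0.   -0.24]
```

```bash
python3 -m handwheel '{"deltas":[[0.45,0,0,0,0],[0.45,0,0,0,0],[0.45,0,0,0,0],[0.45,0,0,0,0],[0.45,0,0,-0.3,0],[0.45,0,0,-0.7,0],[0.45,0,0,-1,0],[0.45,0,0,-1,0],[0.45,0,0,-1,0],[0.45,0,0,-0.7,0],[0.45,0,0,0,0],[0.45,0,0,0,0]]}'; python3 - <<'E'
from h import *
for n in ['wrist','scene']:
    c,P,Rm,f=cam(n); x,y,z=P[...,0],P[...,1],P[...,2]
    if n=='wrist': save('pics/w6.png',c)
    for a,b,t in [(-.1,-.005,'unit'),(0,.1,'passed')]:
        m=(z>.034)&(z<.055)&(x>.5)&(x<.7)&(y>a)&(y<b); k,l,st,ce=cv2.connectedComponentsWithStats(m.astype(np.uint8)); i=1+np.argmax(st[1:,4]); p=P[l==i]
        A=np.linalg.lstsq(np.c_[p[:,:2],np.ones(len(p))],p[:,2],rcond=None)[0]
        print(n,t,len(p),np.median(p[:,2]),'tilt',np.hypot(*A[:2]).round(3),cv2.minAreaRect((p[:,:2]*1000).astype(np.float32)))
    if n=='scene':
        h=(z-(.3629*x-.0474*y-.1103))*.94; m=(h>.029)&(h<.1)&(z<.175)&(abs(x-.46)<.08)&(abs(y+.3)<.06); print('bat tip',P[m].max(0),P[m].min(0))
E
```

```text
clock: 23.15
tcp_pos: [0.5996, -0.0565, 0.2729]
orientation: [-0.0, -0.009, 1.0, -0.0]
wrist_force: [0.1, 0.5, -0.6]
finger_gap: 0.0618
grip_force: 0.0
wrist unit 4858 0.041619456098128005 tilt 0.001 ((600.5145263671875, -55.956214904785156), (109.47911071777344, 52.08588409423828), 1.0861526727676392)
wrist passed 4977 0.04162480618106795 tilt 0.008 ((594.3147583007812, 32.0762939453125), (109.83354187011719, 52.28462600708008), 3.2961173057556152)
scene unit 713 0.041234812621011585 tilt 0.003 ((602.0392456054688, -59.170509338378906), (115.44004821777344, 53.420005798339844), 1.215813398361206)
scene passed 659 0.041362129594943786 tilt 0.001 ((593.924560546875, 29.589548110961914), (112.58655548095703, 54.26511001586914), 3.287846326828003)
bat tip [ 0.45410387 -0.29609925  0.14499581] [ 0.41630529 -0.31230288  0.09916905]
```

View pics/w6.png

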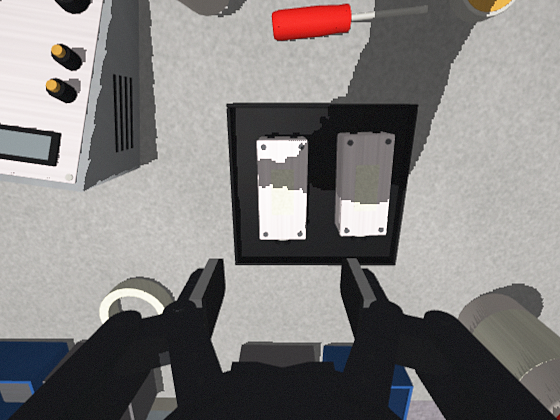

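The unit lies flat in the tray at (283,188), beside the passed unit at (363,184), which has not moved. The bat is still off and locked.

```bash
python3 -c "
from workcell import hand_in
print(hand_in())"
```

```text
the job is handed in; nothing more can be done
None
```

The job is handed in, with no verdict returned: the supply is off with the bat locked at the front edge, the unit lies flat, lid up, in the tray beside the passed unit, which did not move, and nothing was touched in front (the screwdriver, pot and tin were not re-measured).

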